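Find the loose clamp bolt on the test line and hold its cap open

ROBOT

A 6-joint arm with a two-finger parallel gripper is mounted at the origin on the work surface. World frame = base frame: x ahead of the robot, y to its left, z up, the work surface at z = 0. Lengths are in m, angles in rad, forces in N, time in s.
With the tool pointing down it reaches from about 0.35 to 0.725 m from the base axis. Payload 4.3 kg.
Tool frame: the origin (TCP) lies between the finger pads; the fingertips stand r.tcp_to_tips ahead of it and the grasp point (between the pads) lies 2 mm behind it (r.tcp_to_tips is the distance from the TCP to the fingertips, in m); y points along the fingers, z is the direction in which the jaws open and shut, and the axes are right-handed (so a half turn about y gives the same grasp; the last joint's range is limited). The gripper opens to 85 mm and grips with 20 to 120 N. Pads are 22 mm wide; open, the fingers measure 114 mm over their backs; the gripper's body (76 mm by 85 mm) begins 54 mm behind the grasp point. The pads swing forward as they close: fully open they stand 13 mm farther back than shut.
Start: joints at [1.215, 0.377, 0.081, 1.274, 0, 1.46], TCP at [0.14, 0.558, 0.248] pointing down, gripper open.
Joint ranges: [-2.72, 2.72], [-0.84, 1.66], [-1.02, 1.22], [-1.77, 2.12], [-1.37, 1.28], [-3.14, 3.14]. Speed limits (rad/s): [2.57, 2.57, 3.14, 3.14, 3.14, 3.14].

INTERFACE

Orientations are given as a unit quaternion [x, y, z, w].
In Python, from station import r, grab_frame, camera_params, workorder gives the robot as it stands.
- The arm moves only by the shell command python3 -m creep 'ROWS'. ROWS is a JSON object of lists of equal length, an entry for each row: "delta_pos": the shift along the world's x, y, z in mm, a list of three; "twist": the turn about the world's z in degrees; "hand": the opening, from 0 (shut) to 1 (fully open). A call has 1 to 5 rows; each row is the pose to reach, as a shift and turn from the pose measured when the call began; what a row does not reach only later rows make up. A row lasts 1/10 s, in which the tool goes at most 50 mm and 8.59 degrees, less where a joint would pass 70% of its speed; a pose out of reach is approached as far as the arm can. A call with a gripper value outside its range is refused whole. The fingers move at their own pace and stop on an object; the grip force is fixed at half the most. Time passes only in rows, so rows that repeat a pose let the fingers close. It gives the time, the measured TCP pose, the force and the opening at its end, in the units of the state.
- r.sense(): the state, without advancing time (a new reading comes with each control period).
- grab_frame(name): name is "side" or "top"; returns (picture, depth): 480x640x3 uint8, red, green, blue; 480x640 float32, m along the optical axis (not along the pixel's ray), 0 where there is no reading.
- camera_params(name): a dict with "fovy" (degrees; the focal length in pixels is half the picture's height over the tangent of half this angle, whatever the lens; pixels are square), "cx", "cy" (the principal point, pixels), "rvec" (rotation vector, rad) and "tvec" (3), from world to camera coordinates, as OpenCV has them. Camera axes: x right, y down, z forward; pixel columns grow to the right and rows downward; lengths in m; the calibration is good to about 2 mm. A picture is of the moment at which its call begins. camera_params takes no time and is no camera call.
- workorder.close_job(): hands the job in, once; it reports no verdict.
The state is a dict: "clock": time; "joints": joint angles; "joint_velocities": joint speeds; "joint_efforts": joint torques, N m; "tcp_pos": TCP position; "ee_rot": TCP orientation; "ft_force": force on the tool from outside, world axes, zero at the start; "moment": the same for the moment, N m; "opening": finger opening in m.
Only numpy, scipy, OpenCV 4.12 (cv2) and the standard library are available. Lean on these libraries where they do the work, as an engineer would, in place of code of your own. Each camera call takes 0.05 s, during which the arm holds its last target.

TASK

One of the three tube clamps on the pressure-test line has a loose bolt. Working along the line from the gauge end to the valve end, tap each of the three bolt heads gently from above with the gripper's fingertips to find the one that gives, then lift that clamp's hinged cap to more than 45 degrees and finish while still holding it open there. Leave the loose fittings and tools on the bench where they lie.

Things in the scene. Friction and masses are not known exactly. Their poses are not given: they have to be found in the camera images.
- rig: The pressure-test line: 640 mm of 41 x 21 mm steel strut channel screwed flat on the bench, carrying a horizontal 28 mm copper tube, axis 58 mm above the bench, in three clamps, with brass hex unions (42 mm across) between them. Origin on the bench under the middle of the tube; y axis along the tube to the gauge end (a ball valve with a black lever is at the -y end), x away from the robot, z up.
- gauge (a point): Centre of the round dial gauge (65 mm across, on a stem) at the +y end of the line, 280 mm from the rig's origin and 143 mm above the bench. The valve stands at the same distance at the other end, under 100 mm high.
- bolt_1: Captive steel hex bolt of clamp 1 (nearest the gauge): head 19 mm across flats, 10 mm high, on a black rubber grommet. Origin: centre of the head's flat top, 91 mm above the bench with the cap shut. Tight, it is solid (under 1 mm of give at 8 N); loose, it looks the same but sinks 5 mm when pushed (gives from about 1 N, fully down at about 4 N) and springs back. Not to be pressed down with over 30 N.
- cap_1: Hinged aluminium cap of clamp 1 (nearest the gauge), 32 mm wide, about 0.35 kg. Origin on its hinge pin, which runs along y on the side away from the robot, 42 mm beyond the tube's axis, 58 mm above the bench; axes as the rig's when shut. Opens by turning about +y (the ear on the robot's side rises and swings away), stop at 1.2 rad; falls shut if let go. With a tight bolt it does not lift.
- ear_1 (a point): Centre of the front ear of cap 1, the lug on the robot's side that the bolt passes through, 84 mm from the hinge: 36 mm across the tube x 32 mm along it x 12 mm high, flat sides facing along the tube, free to be pinched from above. 65 mm above the bench when shut, 26 mm straight below the top of the bolt head. The post under it is 26 mm wide.
- bolt_2: Captive steel hex bolt of clamp 2 (the middle one): head 19 mm across flats, 10 mm high, on a black rubber grommet. Origin: centre of the head's flat top, 91 mm above the bench with the cap shut. Tight, it is solid (under 1 mm of give at 8 N); loose, it looks the same but sinks 5 mm when pushed (gives from about 1 N, fully down at about 4 N) and springs back. Not to be pressed down with over 30 N.
- cap_2: Hinged aluminium cap of clamp 2 (the middle one), 32 mm wide, about 0.35 kg. Origin on its hinge pin, which runs along y on the side away from the robot, 42 mm beyond the tube's axis, 58 mm above the bench; axes as the rig's when shut. Opens by turning about +y (the ear on the robot's side rises and swings away), stop at 1.2 rad; falls shut if let go. With a tight bolt it does not lift.
- ear_2 (a point): Centre of the front ear of cap 2, the lug on the robot's side that the bolt passes through, 84 mm from the hinge: 36 mm across the tube x 32 mm along it x 12 mm high, flat sides facing along the tube, free to be pinched from above. 65 mm above the bench when shut, 26 mm straight below the top of the bolt head. The post under it is 26 mm wide.
- bolt_3: Captive steel hex bolt of clamp 3 (nearest the valve): head 19 mm across flats, 10 mm high, on a black rubber grommet. Origin: centre of the head's flat top, 91 mm above the bench with the cap shut. Tight, it is solid (under 1 mm of give at 8 N); loose, it looks the same but sinks 5 mm when pushed (gives from about 1 N, fully down at about 4 N) and springs back. Not to be pressed down with over 30 N.
- cap_3: Hinged aluminium cap of clamp 3 (nearest the valve), 32 mm wide, about 0.35 kg. Origin on its hinge pin, which runs along y on the side away from the robot, 42 mm beyond the tube's axis, 58 mm above the bench; axes as the rig's when shut. Opens by turning about +y (the ear on the robot's side rises and swings away), stop at 1.2 rad; falls shut if let go. With a tight bolt it does not lift.
- ear_3 (a point): Centre of the front ear of cap 3, the lug on the robot's side that the bolt passes through, 84 mm from the hinge: 36 mm across the tube x 32 mm along it x 12 mm high, flat sides facing along the tube, free to be pinched from above. 65 mm above the bench when shut, 26 mm straight below the top of the bolt head. The post under it is 26 mm wide.
- big_union: Bystander: a brass compression union, 60 mm long, lying. Origin at the centre of its underside.
- small_union: Bystander: a brass compression union, 42 mm long, lying. Origin at the centre of its underside.
- nut: Bystander: a big brass hex nut, 18 mm high. Origin at the centre of its underside.
- spanner: Bystander: a steel spanner, 200 mm long on the bench.
- tape_roll: Bystander: a white tape roll, 54 mm across, 14 mm high. Origin at the centre of its underside.
- offcut: Bystander: a copper tube offcut, 22 mm across and 90 mm high, standing on end. Origin at the centre of its underside.
- screwdriver: Bystander: a screwdriver, lying on the bench.

How it is judged:
By the outcome, as a careful person would: the job done as asked, in the order asked, and still so for the second after the job is handed in, while the arm keeps its last pose, push and grip.
It also fails if it takes over 51 s, if anything falls off the work surface, if the arm or the gripper's body presses on something with over 40 N, if the wrist force passes 120 N, or if a joint passes its speed limit or range.

## Working session

There is one attempt and no reset: what is moved stays moved. The work goes in short steps, Python scripts to look and compute and a shell command to move; the robot and the scene stay as the last step left them, time stands still between calls to the robot, and variables do not carry over. Pictures are saved under pics/ and viewed, and the job is handed in when it is done.

```bash
ls -la; mkdir -p pics; python3 - <<'E'
from station import r, grab_frame, camera_params, workorder
import cv2, numpy as np
print(r.sense()); print(r.tcp_to_tips)
for n in ("side","top"):
    im,d=grab_frame(n); print(n,camera_params(n), d.min(), d.max())
    cv2.imwrite(f"pics/{n}0.png",im[:,:,::-1]); np.save(f"pics/{n}0.npy",d)
E
```

```text
total 12
drwxr-xr-x  3 agent agent 4096 Dec  7 14:29 .
drwxr-xr-x 23 root  root  4096 Dec  7 14:29 ..
drwxr-xr-x  2 agent agent 4096 Dec  7 14:29 pics
{'clock': 0.0, 'joints': array([ 1.21472456e+00,  3.78091393e-01,  7.96040712e-02,  1.27437671e+00,
       -2.23162453e-05,  1.46050832e+00]), 'joint_velocities': array([ 0.00080156,  0.00034872, -0.00025514,  0.00130511,  0.00015158,
        0.00084995]), 'joint_efforts': array([ 3.06589653e-03, -4.63599193e+01,  2.69878042e+01,  2.05876323e-02,
        2.46849013e-04,  7.45444964e-06]), 'tcp_pos': array([0.13968219, 0.55713304, 0.2473362 ]), 'ee_rot': array([ 0.7024867 , -0.08684031,  0.08651782, -0.70106053]), 'ft_force': array([ 0.55790863,  0.7149856 , -0.28290152]), 'moment': array([ 0.01656492,  0.03559856, -0.02411389]), 'opening': 0.08542468794531914}
0.017
side {'fovy': 48.480521438208456, 'cx': 327.3542894792671, 'cy': 247.09783935395927, 'rvec': array([ 2.08721001, -0.08576315,  0.06115842]), 'tvec': array([-0.52498529,  0.1582612 ,  0.86141232])} 0.0 2.928673
top {'fovy': 45.54069432217342, 'cx': 315.2804322006111, 'cy': 234.83565181790448, 'rvec': array([ 2.15054248, -2.17599631,  0.13575509]), 'tvec': array([0.05110325, 0.51692605, 1.10650471])} 0.0 2.0457373
```

View pics/side0.png

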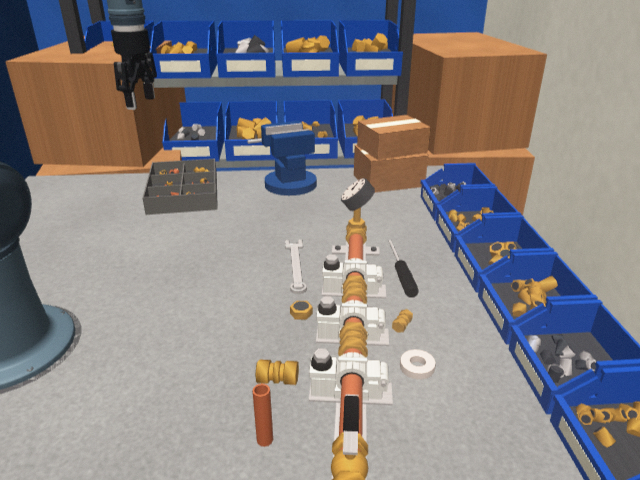

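View pics/top0.png

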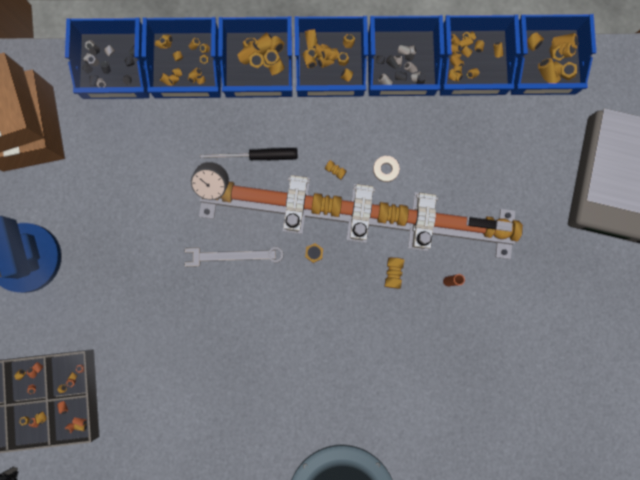

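The side view shows the line running away from the camera, with bolts near (330,262), (326,304) and (320,356). The top view shows the gauge at (209,184), dark bolt heads at about (292,220), (360,229) and (424,238), and the black valve lever at (485,223). I'll measure the bolt heads next.

```bash
cat > h.py <<'E'
import cv2, numpy as np
from station import r, grab_frame, camera_params, workorder
def cam(n):
    p=camera_params(n); f=240/np.tan(np.radians(p['fovy']/2))
    R=cv2.Rodrigues(p['rvec'])[0]; return f,p['cx'],p['cy'],R,np.array(p['tvec'])
def ray(n,u,v):
    f,cx,cy,R,t=cam(n); return -R.T@t, R.T@np.array([(u-cx)/f,(v-cy)/f,1])
def onz(n,u,v,z):
    o,d=ray(n,u,v); return o+d*(z-o[2])/d[2]
def bydepth(n,u,v,dep):
    o,d=ray(n,u,v); return o+d*dep
def two(a,b):
    (o1,d1),(o2,d2)=ray('top',*a),ray('side',*b)
    d1/=np.linalg.norm(d1);d2/=np.linalg.norm(d2)
    s=np.linalg.lstsq(np.c_[d1,-d2],o2-o1,rcond=None)[0]
    p,q=o1+s[0]*d1,o2+s[1]*d2
    return (p+q)/2,np.linalg.norm(p-q)
def proj(n,P):
    f,cx,cy,R,t=cam(n); c=R@np.array(P)+t; return cx+f*c[0]/c[2],cy+f*c[1]/c[2],c[2]
E
python3 - <<'E'
from h import *
t=cv2.imread('pics/top0.png'); s=cv2.imread('pics/side0.png')
cv2.imwrite('pics/topc.png',cv2.resize(t[160:270,190:350],None,fx=5,fy=5,interpolation=cv2.INTER_CUBIC))
cv2.imwrite('pics/topc2.png',cv2.resize(t[160:270,330:490],None,fx=5,fy=5,interpolation=cv2.INTER_CUBIC))
cv2.imwrite('pics/sidec.png',cv2.resize(s[230:410,270:430],None,fx=3.3,fy=3.3,interpolation=cv2.INTER_CUBIC))
d=np.load('pics/top0.npy')
for u,v in [(292,220),(360,229),(424,238)]: print(d[v,u], bydepth('top',u,v,d[v,u]), onz('top',u,v,.091))
d=np.load('pics/side0.npy')
for u,v in [(331,259),(326,301),(320,354)]: print(d[v,u], bydepth('side',u,v,d[v,u]), onz('side',u,v,.091))
E
```

```text
1.0796887 [0.539046   0.0890786  0.09061624] [0.53898994 0.08906578 0.091     ]
1.0774876 [ 0.52033474 -0.03893583  0.09154794] [ 0.52040526 -0.03898318  0.091     ]
1.0789206 [ 0.50219166 -0.15962304  0.08883332] [ 0.50195025 -0.15919209  0.091     ]
0.92934 [0.53965044 0.08056995 0.09018256] [0.53951471 0.07921252 0.091     ]
0.8194897 [ 0.5202959  -0.04441984  0.09048696] [ 0.52023146 -0.04513802  0.091     ]
0.71371573 [ 0.50200199 -0.16502782  0.09038674] [ 0.50194846 -0.16573126  0.091     ]
```

View pics/topc.png

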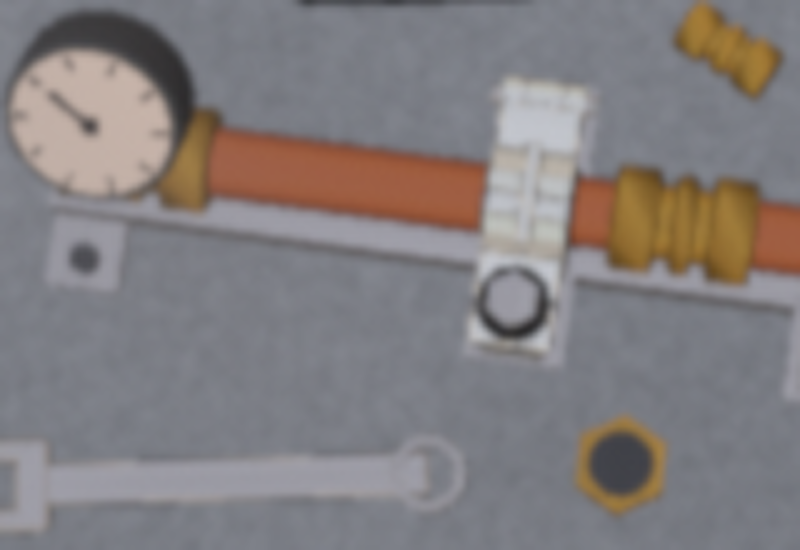

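View pics/topc2.png

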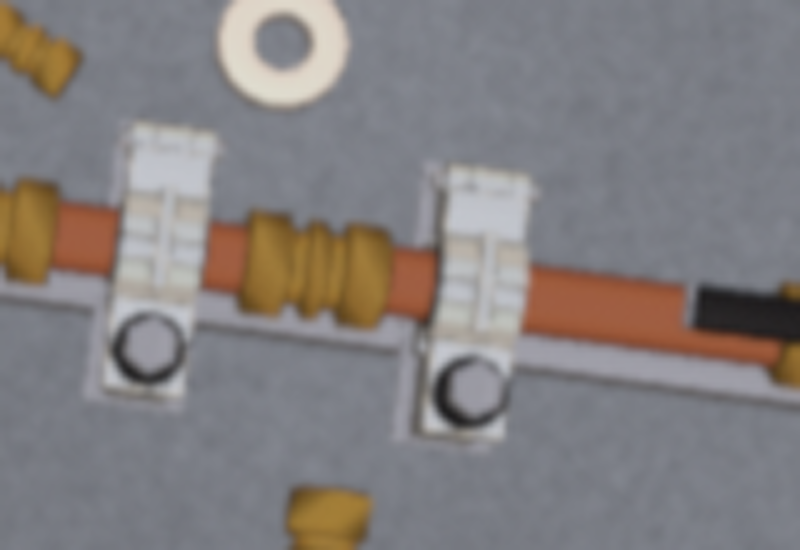

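View pics/sidec.png

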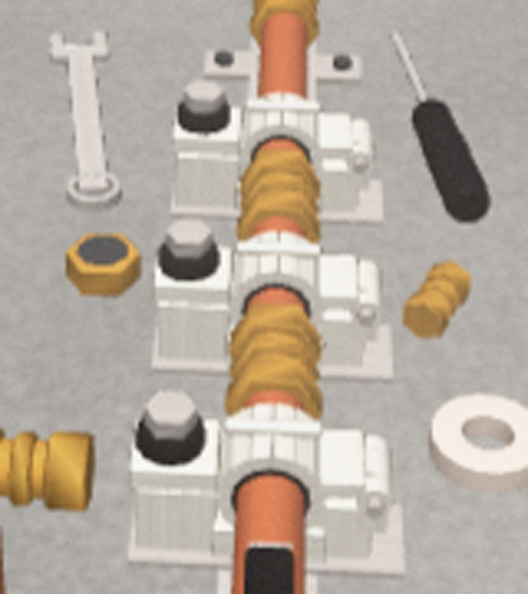

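```bash
python3 - <<'E'
from h import *
T=[(292.2,219.2),(359.6,228.2),(424.2,237.0)]; S=[(332.0,258.5),(327.0,301.5),(321.5,354.9)]
for a,b in zip(T,S):
    p,g=two(a,b); print(p.round(4),round(g,4),onz('top',*a,.091).round(4),onz('side',*b,.091).round(4))
P=np.array([two(a,b)[0] for a,b in zip(T,S)])
d=P[0]-P[2]; print('tube dir yaw deg from y:',np.degrees(np.arctan2(-d[0],d[1])), np.linalg.norm(P[0]-P[1]),np.linalg.norm(P[1]-P[2]))
s=r.sense(); from scipy.spatial.transform import Rotation as Rn
print(Rn.from_quat(s['ee_rot']).as_matrix().round(3)); print(s['tcp_pos'])
im=grab_frame('top')  # check known tcp visible?
print(proj('side',s['tcp_pos']),proj('side',s['tcp_pos']-[0,0,.017]))
E
```

```text
[0.5417 0.0888 0.0861] 0.001 [0.5405 0.0887 0.091 ] [0.5414 0.0808 0.091 ]
[ 0.5225 -0.0387  0.0854] 0.0003 [ 0.5219 -0.0383  0.091 ] [ 0.5216 -0.0466  0.091 ]
[ 0.5044 -0.1608  0.085 ] 0.0002 [ 0.5038 -0.1596  0.091 ] [ 0.5038 -0.1677  0.091 ]
tube dir yaw deg from y: -8.49814331515747 0.12901587490358077 0.12342029900416515
[[ 0.97  -0.001  0.243]
 [-0.243 -0.002  0.97 ]
 [-0.    -1.    -0.002]]
[0.13972484 0.55720776 0.24746149]
(np.float64(140.44006356882713), np.float64(101.40994606660666), np.float64(1.2322555046640247)) (np.float64(141.6481891152795), np.float64(108.74434637409601), np.float64(1.2406669622750566))
```

```bash
python3 - <<'E'
from h import *
for n,pts in (('top',[(150,300),(300,350),(450,350),(550,180),(130,180),(360,300),(300,120),(500,130)]),('side',[(100,250),(200,300),(200,400),(450,400),(500,440),(250,220),(380,220)])):
    d=np.load(f'pics/{n}0.npy')
    for u,v in pts: print(n,u,v,bydepth(n,u,v,np.median(d[v-2:v+3,u-2:u+3])).round(4))
# bench features in both: nut hole, tape hole
for nm,a,b,z in [('nut',(314,253),(301,308),.018),('tape',(386.5,168.5),(418,361),.014)]:
    p,g=two(a,b); print(nm,p.round(4),g.round(4),onz('top',*a,z).round(4),onz('side',*b,z).round(4))
t=cv2.imread('pics/top0.png'); s=cv2.imread('pics/side0.png')
cv2.imwrite('pics/tc.png',cv2.resize(t[150:260,300:460],None,fx=5,fy=5,interpolation=cv2.INTER_CUBIC))
cv2.imwrite('pics/sc.png',cv2.resize(s[290:390,280:440],None,fx=5,fy=5,interpolation=cv2.INTER_CUBIC))
cv2.imwrite('pics/sg.png',cv2.resize(s[50:130,90:190],None,fx=5,fy=5,interpolation=cv2.INTER_CUBIC))
E
```

```text
top 150 300 [ 0.3929  0.3791 -0.0009]
top 300 350 [ 0.2901  0.0781 -0.0012]
top 450 350 [ 0.2863 -0.2217 -0.001 ]
top 550 180 [ 6.301e-01 -4.430e-01 -6.000e-04]
top 130 180 [ 0.6397  0.426  -0.0015]
top 360 300 [ 0.3878 -0.0438 -0.    ]
top 300 120 [7.633e-01 7.380e-02 4.000e-04]
top 500 130 [ 0.738  -0.3448 -0.0011]
side 100 250 [ 0.0688  0.3058 -0.0015]
side 200 300 [ 0.302   0.104  -0.0009]
side 200 400 [ 0.3315 -0.1453 -0.0007]
side 450 400 [ 6.888e-01 -1.738e-01 -5.000e-04]
side 500 440 [ 7.345e-01 -2.487e-01 -5.000e-04]
side 250 220 [ 0.3804  0.4249 -0.0012]
side 380 220 [ 0.6875  0.4031 -0.0012]
nut [0.4838 0.0479 0.0118] 0.0017 [0.4824 0.0479 0.018 ] [0.4844 0.0395 0.018 ]
tape [ 0.6564 -0.103   0.012 ] 0.0025 [ 0.6546 -0.1026  0.014 ] [ 0.657 -0.105  0.014]
```

View pics/tc.png

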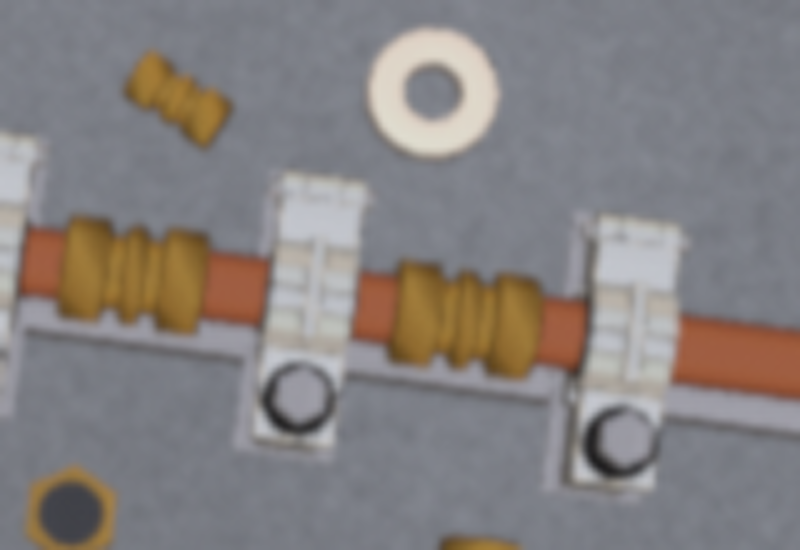

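View pics/sc.png

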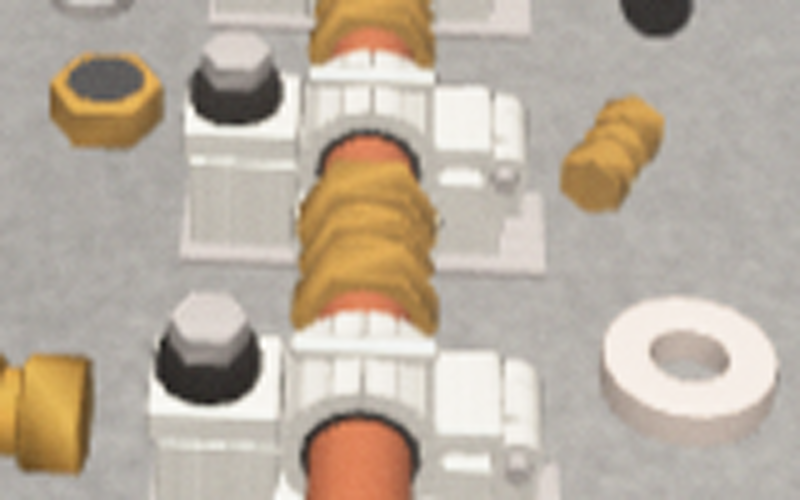

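View pics/sg.png

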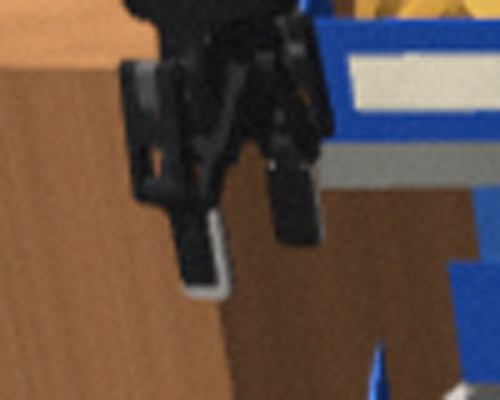

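```bash
python3 - <<'E'
from h import *
for nm,a,b,z in [('b1',(292.2,219.2),(332.0,257),.091),('b2',(359.6,228.6),(327.0,299.),.091),('b3',(424.,237.2),(321.6,352.6),.091),('nut',(313.8,252.),(301,305.2),.018),('tape',(386.2,167.9),(417.2,359.6),.014)]:
    p,g=two(a,b); print(nm,p.round(4),g.round(4),onz('top',*a,z).round(4),onz('side',*b,z).round(4))
E
```

```text
b1 [0.5415 0.0887 0.0892] 0.0014 [0.5405 0.0887 0.091 ] [0.5419 0.0859 0.091 ]
b2 [ 0.5219 -0.0384  0.0898] 0.001 [ 0.5212 -0.0382  0.091 ] [ 0.5222 -0.04    0.091 ]
b3 [ 0.5042 -0.1598  0.0881] 0.0008 [ 0.5035 -0.1592  0.091 ] [ 0.5043 -0.1631  0.091 ]
nut [0.4846 0.0483 0.0176] 0.0003 [0.4844 0.0483 0.018 ] [0.4847 0.0478 0.018 ]
tape [ 0.6561 -0.102   0.0142] 0.0006 [ 0.6559 -0.102   0.014 ] [ 0.6565 -0.1018  0.014 ]
```

```bash
python3 -m creep '{"delta_pos":[[20,-23,0],[50,-58,0],[80,-94,0],[110,-129,0],[140,-164,0]],"twist":[1,2,3,4,5.5],"hand":[0,0,0,0,0]}'
```

```text
clock: 0.65
tcp_pos: [0.2803, 0.3917, 0.2473]
ee_rot: [0.706, -0.053, 0.052, -0.704]
ft_force: [0.7, -0.5, 0.3]
opening: 0.0122
```

```bash
python3 -m creep '{"delta_pos":[[28,-33,0],[56,-66,0],[84,-99,0],[112,-132,0],[140,-164,0]],"twist":[0,0,0,0,0],"hand":[0,0,0,0,0]}'; python3 -m creep '{"delta_pos":[[28,-33,0],[56,-66,-10],[84,-99,-30],[112,-132,-50],[121,-140,-75]],"twist":[0,0,0,0,0],"hand":[0,0,0,0,0]}'
```

```text
clock: 1.15
tcp_pos: [0.4211, 0.226, 0.2472]
ee_rot: [0.706, -0.053, 0.052, -0.704]
ft_force: [0.7, 1.1, -0.3]
opening: 0.0002
clock: 1.65
tcp_pos: [0.5452, 0.0826, 0.1718]
ee_rot: [0.706, -0.053, 0.055, -0.704]
ft_force: [0.4, 0.4, 0.5]
opening: 0.0004
```

```bash
python3 -m creep '{"delta_pos":[[-4,5,-20],[-4,5,-40],[-4,5,-48],[-4,5,-50]],"twist":[0,0,0,0],"hand":[0,0,0,0]}'; python3 - <<'E'
from h import *
s,_=grab_frame('side');t,_=grab_frame('top')
cv2.imwrite('pics/s1.png',cv2.resize(s[200:300,270:400,::-1],None,fx=6,fy=6,interpolation=cv2.INTER_CUBIC))
cv2.imwrite('pics/t1.png',cv2.resize(t[160:260,230:360,::-1],None,fx=6,fy=6,interpolation=cv2.INTER_CUBIC))
p=r.sense()['tcp_pos'];print(p, proj('side',p-[0,0,.017]))
E
```

```text
clock: 2.05
tcp_pos: [0.5401, 0.0876, 0.1206]
ee_rot: [0.706, -0.054, 0.054, -0.704]
ft_force: [-0.7, -0.3, 0.2]
opening: -0.0001
[0.54131848 0.08773022 0.12217879] (np.float64(331.67158153048933), np.float64(249.4674054242041), np.float64(0.9282487294899718))
```

View pics/s1.png

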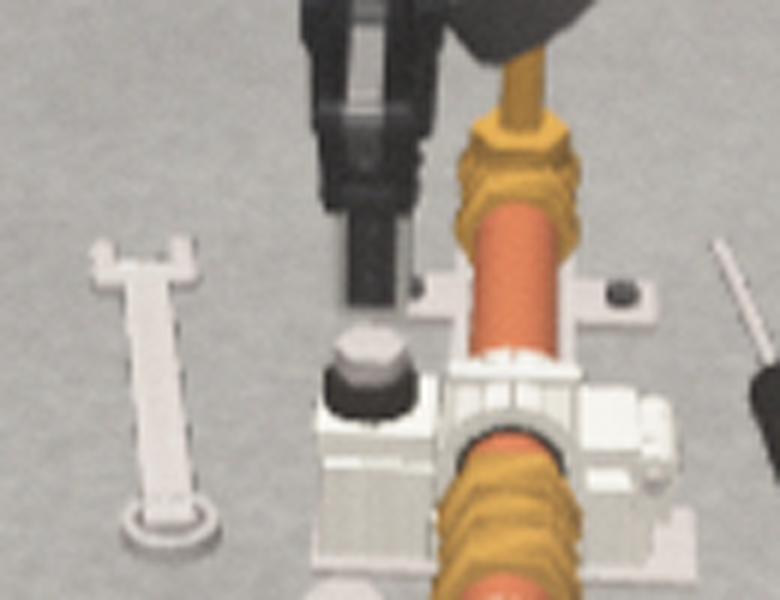

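View pics/t1.png

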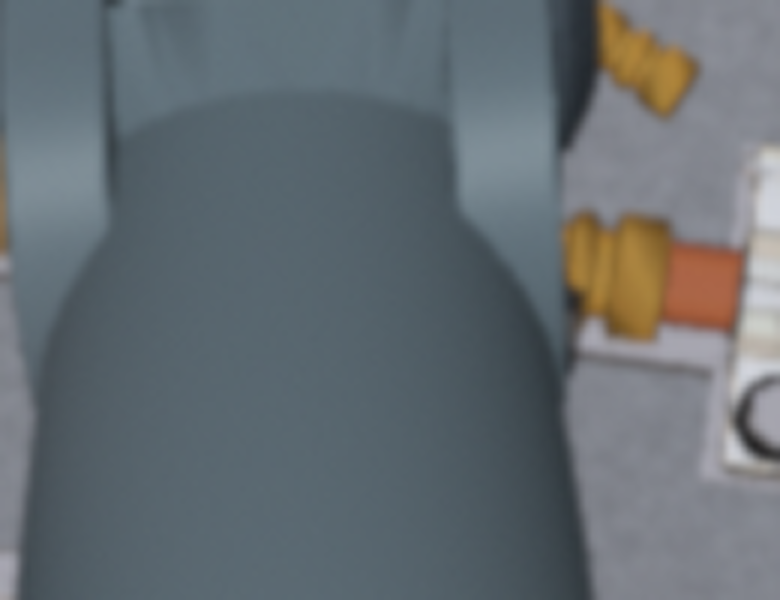

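The side view shows the closed tips at about (332,252), directly above bolt 1's head at (332,257). The arm hides this spot in the top view. Now I'll press down in small steps.

```bash
python3 -m creep '{"delta_pos":[[0,0,-5],[0,0,-10],[0,0,-11],[0,0,-11],[0,0,-11]],"twist":[0,0,0,0,0],"hand":[0,0,0,0,0]}';  python3 -m creep '{"delta_pos":[[0,0,-1],[0,0,-2],[0,0,-2]],"twist":[0,0,0],"hand":[0,0,0]}'
```

```text
clock: 2.65
tcp_pos: [0.5414, 0.0878, 0.1113]
ee_rot: [0.706, -0.053, 0.055, -0.704]
ft_force: [-0.1, 0.3, -0.4]
opening: -0.0001
clock: 2.95
tcp_pos: [0.5413, 0.0878, 0.1092]
ee_rot: [0.706, -0.053, 0.055, -0.704]
ft_force: [-0.8, 0.1, -0.2]
opening: 0.0001
```

Tips are at 0.092.

```bash
for i in 1 2; do :; done; python3 -m creep '{"delta_pos":[[0,0,-1],[0,0,-1]],"twist":[0,0],"hand":[0,0]}';python3 -m creep '{"delta_pos":[[0,0,-1],[0,0,-1]],"twist":[0,0],"hand":[0,0]}'
```

```text
clock: 3.15
tcp_pos: [0.5413, 0.0877, 0.1081]
ee_rot: [0.706, -0.053, 0.055, -0.704]
ft_force: [0.4, 1.0, 1.3]
opening: 0.0
clock: 3.35
tcp_pos: [0.5414, 0.0878, 0.1078]
ee_rot: [0.706, -0.053, 0.055, -0.704]
ft_force: [-1.6, -0.3, 4.5]
opening: 0.0
```

```bash
python3 -m creep '{"delta_pos":[[0,0,-1],[0,0,-1]],"twist":[0,0],"hand":[0,0]}';python3 -m creep '{"delta_pos":[[0,0,-1],[0,0,-1]],"twist":[0,0],"hand":[0,0]}'
```

```text
clock: 3.55
tcp_pos: [0.5414, 0.0878, 0.1076]
ee_rot: [0.706, -0.053, 0.055, -0.704]
ft_force: [-1.9, 0.3, 7.0]
opening: 0.0001
clock: 3.75
tcp_pos: [0.5414, 0.0877, 0.1076]
ee_rot: [0.706, -0.052, 0.055, -0.704]
ft_force: [-2.0, 0.7, 7.0]
opening: 0.0001
```

Bolt 1 is solid: 0.5 mm of movement at 7 N. Next, bolt 2.

```bash
python3 -m creep '{"delta_pos":[[0,0,20],[-4,-25,30],[-11,-65,30],[-16,-105,30],[-19.5,-126,25]],"twist":[0,0,0,0,0],"hand":[0,0,0,0,0]}';  python3 -m creep '{"delta_pos":[[0,0,-5],[0,0,-5]],"twist":[0,0],"hand":[0,0]}'
```

```text
clock: 4.25
tcp_pos: [0.5222, -0.0408, 0.1333]
ee_rot: [0.706, -0.052, 0.057, -0.704]
ft_force: [0.1, 0.1, -0.2]
opening: -0.0001
clock: 4.45
tcp_pos: [0.5216, -0.0409, 0.1276]
ee_rot: [0.706, -0.053, 0.057, -0.704]
ft_force: [0.2, 1.1, 1.1]
opening: 0.0005
```

```bash
python3 -m creep '{"delta_pos":[[0,2,-8],[0,2,-15],[0,2,-17],[0,2,-17]],"twist":[0,0,0,0],"hand":[0,0,0,0]}';  python3 -m creep '{"delta_pos":[[0,0,-1],[0,0,-1]],"twist":[0,0],"hand":[0,0]}'; python3 -m creep '{"delta_pos":[[0,0,-1],[0,0,-1]],"twist":[0,0],"hand":[0,0]}'
```

```text
clock: 4.85
tcp_pos: [0.5211, -0.0381, 0.1099]
ee_rot: [0.706, -0.053, 0.056, -0.704]
ft_force: [-1.2, 0.2, -0.6]
opening: 0.0002
clock: 5.05
tcp_pos: [0.5212, -0.0378, 0.1089]
ee_rot: [0.706, -0.053, 0.056, -0.704]
ft_force: [0.2, -0.5, -0.8]
opening: 0.0
clock: 5.25
tcp_pos: [0.5215, -0.0378, 0.1081]
ee_rot: [0.706, -0.053, 0.056, -0.704]
ft_force: [-0.4, -0.5, 0.4]
opening: 0.0001
```

```bash
python3 -m creep '{"delta_pos":[[0,0,-1],[0,0,-1]],"twist":[0,0],"hand":[0,0]}'; python3 -m creep '{"delta_pos":[[0,0,-1],[0,0,-1]],"twist":[0,0],"hand":[0,0]}'
```

```text
clock: 5.45
tcp_pos: [0.5215, -0.0378, 0.1077]
ee_rot: [0.706, -0.053, 0.056, -0.704]
ft_force: [-0.8, 0.8, 5.1]
opening: 0.0
clock: 5.65
tcp_pos: [0.5215, -0.0378, 0.1076]
ee_rot: [0.706, -0.053, 0.056, -0.704]
ft_force: [-2.5, 0.1, 7.9]
opening: -0.0004
```

Bolt 2 is also solid, with about 0.5 mm of movement at 8 N. Next, bolt 3, at about (0.504, -0.1605).

```bash
python3 -m creep '{"delta_pos":[[0,0,20],[-4,-25,30],[-10,-65,30],[-15,-105,30],[-17.5,-122,25]],"twist":[0,0,0,0,0],"hand":[0,0,0,0,0]}';  python3 -m creep '{"delta_pos":[[0,0,-5],[0,0,-8]],"twist":[0,0],"hand":[0,0]}'
```

```text
clock: 6.15
tcp_pos: [0.5045, -0.1632, 0.1335]
ee_rot: [0.707, -0.053, 0.058, -0.703]
ft_force: [0.2, 0.6, -0.2]
opening: -0.0001
clock: 6.35
tcp_pos: [0.5042, -0.1632, 0.125]
ee_rot: [0.706, -0.053, 0.058, -0.703]
ft_force: [0.0, 1.0, -0.3]
opening: 0.0002
```

```bash
python3 -m creep '{"delta_pos":[[0,2.5,-8],[0,2.5,-14],[0,2.5,-15],[0,2.5,-15]],"twist":[0,0,0,0],"hand":[0,0,0,0]}';  python3 -m creep '{"delta_pos":[[0,0,-1],[0,0,-1]],"twist":[0,0],"hand":[0,0]}'; python3 -m creep '{"delta_pos":[[0,0,-1],[0,0,-1]],"twist":[0,0],"hand":[0,0]}'
```

```text
clock: 6.75
tcp_pos: [0.504, -0.1599, 0.1096]
ee_rot: [0.706, -0.053, 0.058, -0.704]
ft_force: [0.6, 0.0, 0.5]
opening: 0.0001
clock: 6.95
tcp_pos: [0.5041, -0.1597, 0.1086]
ee_rot: [0.706, -0.053, 0.057, -0.704]
ft_force: [-0.4, -0.2, 0.9]
opening: 0.0001
clock: 7.15
tcp_pos: [0.5043, -0.1598, 0.1079]
ee_rot: [0.706, -0.053, 0.058, -0.704]
ft_force: [0.3, 1.0, 1.1]
opening: 0.0001
```

```bash
python3 -m creep '{"delta_pos":[[0,0,-1],[0,0,-1]],"twist":[0,0],"hand":[0,0]}'; python3 -m creep '{"delta_pos":[[0,0,-1],[0,0,-1]],"twist":[0,0],"hand":[0,0]}'
```

```text
clock: 7.35
tcp_pos: [0.5044, -0.1598, 0.1069]
ee_rot: [0.706, -0.053, 0.058, -0.704]
ft_force: [-0.2, 0.4, 0.6]
opening: 0.0002
clock: 7.55
tcp_pos: [0.5044, -0.1598, 0.1059]
ee_rot: [0.706, -0.053, 0.058, -0.704]
ft_force: [0.1, -0.1, 1.9]
opening: 0.0002
```

```bash
python3 -m creep '{"delta_pos":[[0,0,-1],[0,0,-2]],"twist":[0,0],"hand":[0,0]}'; python3 -m creep '{"delta_pos":[[0,0,-1],[0,0,-2],[0,0,-2]],"twist":[0,0,0],"hand":[0,0,0]}'
```

```text
clock: 7.75
tcp_pos: [0.5044, -0.1598, 0.1039]
ee_rot: [0.706, -0.053, 0.058, -0.704]
ft_force: [-0.6, 0.6, 2.8]
opening: 0.0004
clock: 8.05
tcp_pos: [0.5044, -0.1598, 0.1029]
ee_rot: [0.706, -0.053, 0.058, -0.703]
ft_force: [-3.5, 1.8, 9.5]
opening: -0.0
```

Bolt 3 sinks about 5 mm and stops firm at 0.103, so clamp 3 is the loose one. I'll back off, open the fingers and check alignment.

```bash
python3 -m creep '{"delta_pos":[[0,0,10],[0,0,30],[0,0,40],[0,0,40],[0,0,40]],"twist":[0,0,0,0,0],"hand":[0,0,0.6,0.6,0.6]}'; python3 - <<'E'
from h import *
from scipy.spatial.transform import Rotation as Rn
s,_=grab_frame('side')
cv2.imwrite('pics/s2.png',cv2.resize(s[260:410,230:420,::-1],None,fx=4,fy=4,interpolation=cv2.INTER_CUBIC))
q=r.sense();p=q['tcp_pos'];z=Rn.from_quat(q['ee_rot']).as_matrix()[:,2]
print(p,q['opening'],z,np.degrees(np.arctan2(z[0],z[1])), [proj('side',p+z*k) for k in(-.025,.025)])
E
```

```text
clock: 8.55
tcp_pos: [0.5045, -0.1599, 0.1427]
ee_rot: [0.706, -0.053, 0.058, -0.703]
ft_force: [0.6, 0.6, -0.2]
opening: 0.0431
[ 0.50407165 -0.15969085  0.14222769] 0.05029269384151311 [ 0.15593632  0.98776128 -0.00339432] 8.971156127153572 [(np.float64(319.7535021172967), np.float64(332.58688037993954), np.float64(0.6711269230560014)), (np.float64(322.81333843135246), np.float64(309.1081048548594), np.float64(0.7145691085420847))]
```

View pics/s2.png

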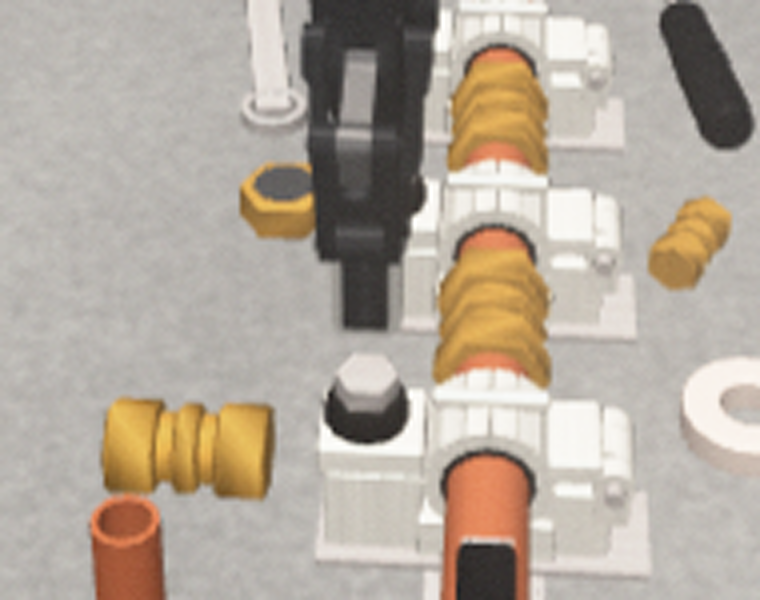

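```bash
python3 -m creep '{"delta_pos":[[0,-1,-10],[0,-1,-22],[0,-1,-34],[0,-1,-40],[0,-1,-40]],"twist":[0,0,0,0,0],"hand":[0.6,0.6,0.6,0.6,0.6]}'; python3 - <<'E'
from h import *
s,_=grab_frame('side')
cv2.imwrite('pics/s3.png',cv2.resize(s[260:410,230:420,::-1],None,fx=4,fy=4,interpolation=cv2.INTER_CUBIC))
q=r.sense();print(q['tcp_pos'],q['opening'],q['ft_force'])
E
```

```text
clock: 9.1
tcp_pos: [0.5027, -0.1601, 0.1004]
ee_rot: [0.706, -0.054, 0.056, -0.704]
ft_force: [-0.2, 0.4, -0.3]
opening: 0.0514
[ 0.50336122 -0.16034605  0.1012915 ] 0.05125826185825397 [-0.40510149  0.0138269   0.28976727]
```

View pics/s3.png

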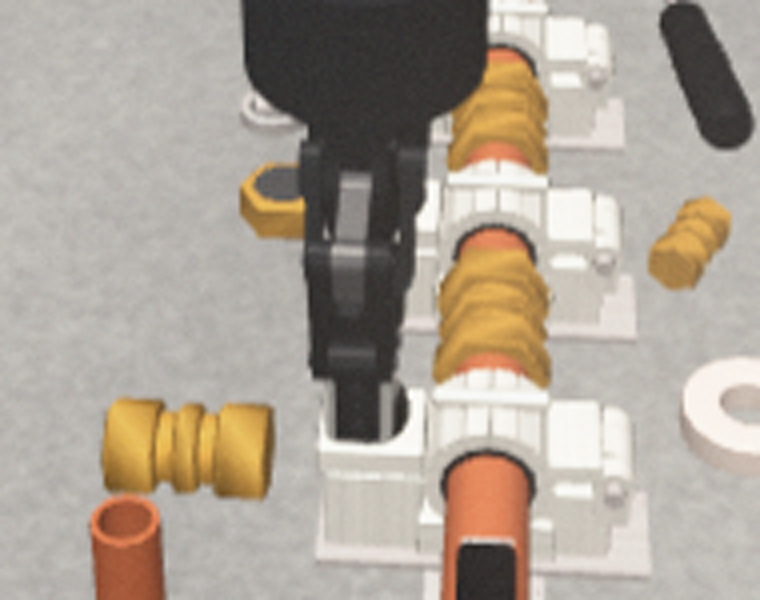

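The near finger sits in front of the bolt, at crop (365,430), and over the ear's span (320–425). The way down looks clear.

```bash
python3 -m creep '{"delta_pos":[[1,0,-10],[1,0,-20],[1,0,-30],[1,0,-35],[1,0,-35]],"twist":[0,0,0,0,0],"hand":[0.6,0.6,0.6,0.6,0.6]}'; python3 -m creep '{"delta_pos":[[0,0,0],[0,0,0],[0,0,0],[0,0,0],[0,0,0]],"twist":[0,0,0,0,0],"hand":[0.2,0.2,0.2,0,0]}'; python3 - <<'E'
from h import *
s,_=grab_frame('side')
cv2.imwrite('pics/s4.png',cv2.resize(s[260:410,230:420,::-1],None,fx=4,fy=4,interpolation=cv2.INTER_CUBIC))
q=r.sense();print(q['tcp_pos'],q['opening'],q['ft_force'])
E
```

```text
clock: 9.65
tcp_pos: [0.5034, -0.1599, 0.0651]
ee_rot: [0.706, -0.054, 0.056, -0.704]
ft_force: [-0.3, 0.2, -0.4]
opening: 0.0512
clock: 10.15
tcp_pos: [0.5032, -0.1617, 0.0657]
ee_rot: [0.707, -0.055, 0.056, -0.703]
ft_force: [-2.4, -4.6, 0.3]
opening: 0.0308
[ 0.50322933 -0.1617019   0.06564392] 0.03082085368362388 [-2.25209218 -4.75011852  0.0314325 ]
```

View pics/s4.png

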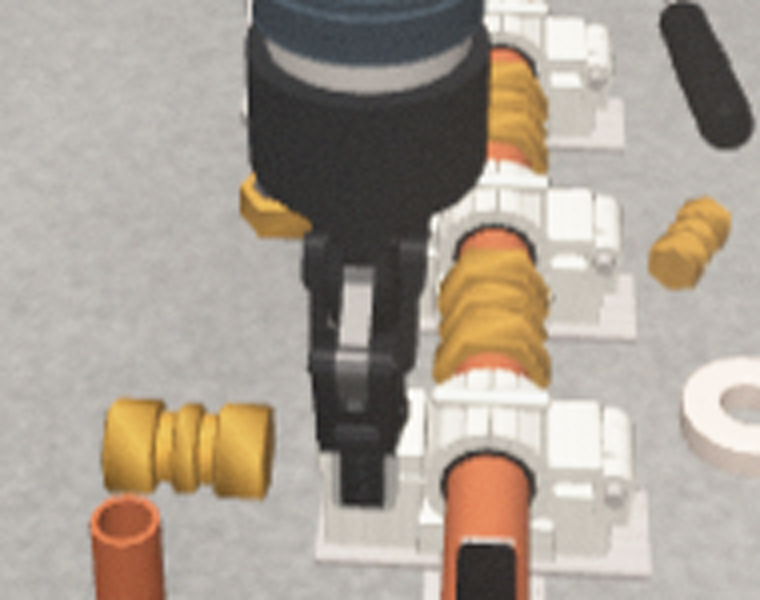

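Opening is 31 mm, so both pads are on the ear. Now I'll lift along the arc.

```bash
python3 -m creep '{"delta_pos":[[0.5,0,3.5],[1,0,7.5],[2,0,11],[2.5,-0.5,14.5],[2.5,-0.5,14.5]],"twist":[0,0,0,0,0],"hand":[0,0,0,0,0]}'
```

```text
clock: 10.7
tcp_pos: [0.5063, -0.1622, 0.0806]
ee_rot: [0.707, -0.054, 0.057, -0.703]
ft_force: [3.5, -2.6, -7.4]
opening: 0.0309
```

```bash
python3 -m creep '{"delta_pos":[[2,-0.5,7],[5,-0.5,14],[8,-1,20.5],[12,-2,26.5],[12,-2,26.5]],"twist":[0,0,0,0,0],"hand":[0,0,0,0,0]}'; python3 - <<'E'
from h import *
s,_=grab_frame('side')
cv2.imwrite('pics/s5.png',cv2.resize(s[260:410,230:420,::-1],None,fx=4,fy=4,interpolation=cv2.INTER_CUBIC))
q=r.sense();print(q['tcp_pos'],q['opening'],q['ft_force'])
E
```

```text
clock: 11.2
tcp_pos: [0.5187, -0.1641, 0.1072]
ee_rot: [0.707, -0.054, 0.057, -0.703]
ft_force: [3.1, -2.9, -8.7]
opening: 0.0306
[ 0.51853467 -0.16403891  0.1070146 ] 0.030993613495011632 [ 3.43744602 -1.52984598 -8.04800826]
```

View pics/s5.png

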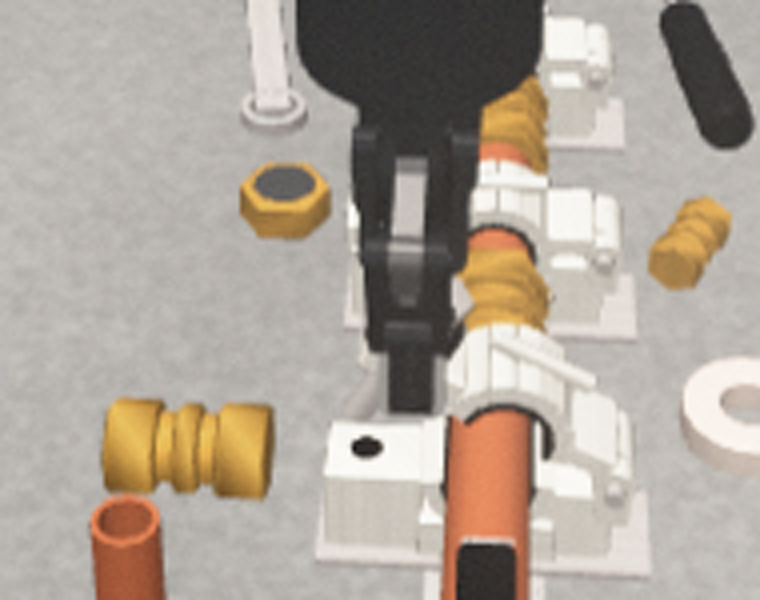

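Cap 3 is rising, tilted about 30°, and the pads are still on its ear. I'll carry on.

```bash
python3 -m creep '{"delta_pos":[[4.5,-0.5,6],[9.5,-1.5,11.5],[14.5,-2,16],[14.5,-2,16]],"twist":[0,0,0,0],"hand":[0,0,0,0]}'
```

```text
clock: 11.65
tcp_pos: [0.5323, -0.166, 0.1226]
ee_rot: [0.707, -0.055, 0.056, -0.703]
ft_force: [1.2, -4.5, -11.4]
opening: 0.0309
```

```bash
python3 -m creep '{"delta_pos":[[4,-0.5,3],[8,-1,6],[12,-2,8.5],[16,-2.5,11],[16,-2.5,11]],"twist":[0,0,0,0,0],"hand":[0,0,0,0,0]}'; python3 - <<'E'
from h import *
s,d=grab_frame('side');t,dt=grab_frame('top'); np.save('pics/s6.npy',d)
cv2.imwrite('pics/s6.png',cv2.resize(s[240:410,230:430,::-1],None,fx=3.5,fy=3.5,interpolation=cv2.INTER_CUBIC))
cv2.imwrite('pics/s6f.png',s[:,:,::-1])
q=r.sense();print(q['tcp_pos'],q['opening'],q['ft_force'])
E
```

```text
clock: 12.15
tcp_pos: [0.5485, -0.1685, 0.1337]
ee_rot: [0.707, -0.055, 0.056, -0.703]
ft_force: [-1.4, -2.7, -12.6]
opening: 0.0306
[ 0.54842766 -0.16845684  0.13360072] 0.030813442890106933 [ -0.79699418  -3.03366957 -12.21505575]
```

View pics/s6.png

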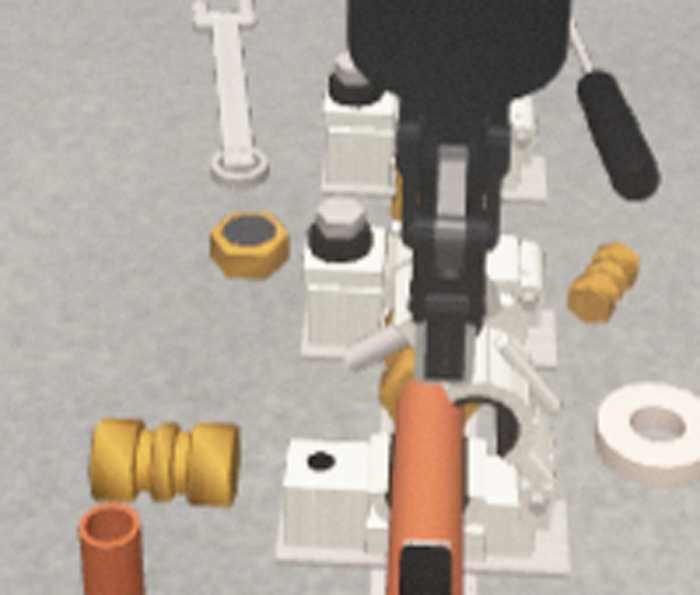

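Cap 3 is open and held. The shank slants from crop (355,362) to (400,340), and the hole in the post at (321,461) is uncovered. I'll measure the angle by casting the shank's edges onto the plane through the bolt axis.

```bash
python3 - <<'E'
from h import *
s=cv2.imread('pics/s6f.png')
cv2.imwrite('pics/s6z.png',cv2.resize(s[325:390,320:400],None,fx=9,fy=9,interpolation=cv2.INTER_CUBIC))
E
```

View pics/s6z.png

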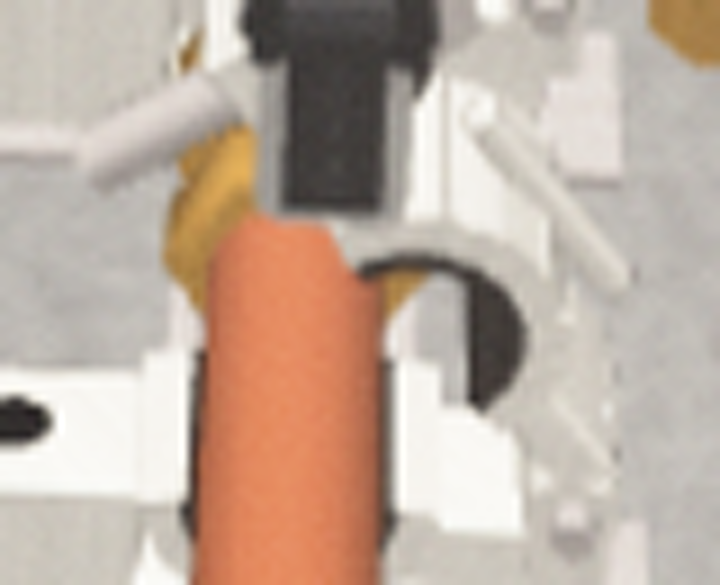

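```bash
python3 - <<'E'
from h import *
n=np.array([.148,.989,0]); P0=np.array([.504,-.1605,0]); ex=np.array([.989,-.148,0])
L=[]
for u,v in [(330.1,342.8),(344.5,335.6)]:
    o,d=ray('side',u,v); p=o+d*(n@(P0-o))/(n@d); L.append((ex@(p-P0),p[2]))
L=np.array(L); e=L[1]-L[0]; print(L.round(4), 'cap angle',np.degrees(np.arctan2(e[0],e[1])))
E
```

```text
[[0.0118 0.1064]
 [0.0306 0.1197]] cap angle 54.84852178828383
```

Two measures agree: about 58° from the tool's travel and about 55° from the shank in the image. The grip is steady, so I'll hand in.

```bash
python3 - <<'E'
from h import *
q=r.sense();print(q['clock'],q['tcp_pos'],q['opening'],q['ft_force'])
print(workorder.close_job())
E
```

```text
12.25 [ 0.54842766 -0.16845684  0.13360072] 0.030813442890106933 [ -0.79699418  -3.03366957 -12.21505575]
the job is handed in; nothing more can be done
None
```

The loose bolt is on clamp 3, nearest the valve. I handed the job in at 12.25 s (limit 51 s) with its cap held open at roughly 55–58°.

- **Taps, in order from the gauge end:** bolt 1 moved about 0.5 mm at 7 N and bolt 2 about 0.5 mm at 8 N, so both are tight. Bolt 3 sank about 5 mm at around 3 N, then stopped firm at 9.5 N.
- **Lift:** I pinched clamp 3's ear by its flat sides and swung the cap up along its arc.
- **Last checks:** the tool's travel gives about 58° and the bolt shank in the side picture gives about 55°. They differ by about 3°, and both are above 45°. The pads were still on the ear (opening 31 mm), the last readings were steady, and the force at the wrist was about 12 N.
- **Loose fittings and tools:** none looked moved in the last side pictures. I did not compare each one's position before and after.

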